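# Unhook the spice canister from its keeper hook

## Robot

A 6-joint arm with a two-finger parallel gripper is mounted at the origin on the work surface. World frame = base frame: x ahead of the robot, y to its left, z up, the work surface at z = 0. Lengths are in mm, angles in rad, forces in N, time in s.
With the tool pointing down it reaches from about 375 to 900 mm from the base axis. Payload 3.1 kg.
Tool frame: the origin (TCP) lies at the very end of the fingers, on their centre line; the grasp point (between the pads) lies 19 mm behind it; x points along the fingers, y is the direction in which the jaws open and shut, and the axes are right-handed (so a half turn about x gives the same grasp; the last joint's range is limited). The gripper opens to 85 mm and grips with 20 to 120 N. Pads are 22 mm wide; open, the fingers measure 114 mm over their backs; the gripper's body (76 mm by 85 mm) begins 54 mm behind the grasp point. The pads swing forward as they close: fully open they stand 13 mm farther back than shut.
Start: joints at [1.024, 0.527, 1.433, -0, 1.181, -0.178], TCP at [225.269, 582.967, 231.31] pointing down, gripper open.
Joint ranges: [-3.08, 3.08], [-0.75, 2.2], [0.22, 2.44], [-1.43, 4.57], [0, 2.65], [-2.85, 2.85]. Speed limits (rad/s): [2.79, 2.79, 3.14, 3.14, 3.14, 3.14].

## Interface

Orientations are given as a rotation vector (axis times angle).
In Python, from cell import bot gives the robot as it stands.
- The arm moves only by the shell command python3 -m pendant 'ROWS' [FORCE]. ROWS is JSON, a list of rows, each an object with "delta_rot": the turn, a rotation vector about the tool's x, y, z in units of 5 degrees (1.0 is 5 degrees), a list of three; "translation": the shift along the tool's x, y, z in units of 30 mm (1.0 is 30 mm), a list of three; "claw": the opening, from -1 (shut) to 1 (fully open), so that 0 is half open. A call has 1 to 5 rows; each row shifts and turns the commanded pose from where the row before left it, along the tool's axes as they then stand; what a row does not reach is not made up. A row lasts 1/12 s, in which the tool goes at most 41.7 mm and 7.16 degrees, less where a joint would pass 70% of its speed; a pose out of reach is approached as far as the arm can. A call is refused whole if a number of a shift passes 1 or a number of a turn 1, either way. A call with a gripper value outside its range is refused whole. The fingers move at their own pace and stop on an object; FORCE is the grip in N (left out, the last holds). Time passes only in rows, so rows that do not move let the fingers close. It gives the time, the measured TCP pose, the force and the opening at its end, in the units of the state.
- bot.observe(): the state, without advancing time (a new reading comes with each control period).
- bot.get_image(name): name is "side" or "top" or "wrist"; returns a dict with "image" (420x560x3 uint8, red, green, blue), "camera_matrix" (3x3 intrinsics, pixels), "xyz" and "rotation" of the camera in the world. Camera axes: x right, y up, looking along -z (the intrinsics and any distortion apply to the point x, -y, -z); pixel columns grow to the right and rows downward; lengths in mm; the calibration is good to about 2 mm. The wrist camera is an equidistant fisheye: a pixel r from the principal point sees the ray r / f radians off the axis. A picture is of the moment at which its call begins. There is no depth.
- bot.close_job(): hands the job in, once; it reports no verdict.
The state is a dict: "t": time; "joints": joint angles; "dq": joint speeds; "joint_torque": joint torques, N m; "tcp_pos": TCP position; "orientation": TCP orientation; "ft_force": force on the tool from outside, world axes, zero at the start; "wrist_torque": the same for the moment, N m; "finger_gap": opening from 0.0 (shut) to 1.0 (fully open).
Only numpy, scipy, OpenCV 4.12 (cv2) and the standard library are available. Lean on these libraries where they do the work, as an engineer would, in place of code of your own. Each camera call takes 0.05 s, during which the arm holds its last target.

## Task

Take the spice canister off the safety hook and stand it upright in the middle of the green plate. Hold the canister by its bail and use the bail itself to press the hook's sprung keeper back, then lift it past the lip and draw it off; do not push the hook with the gripper, never force the bail against the hook, keep the canister upright, set it down gently, and leave the teapot, lunch box and ramekin where they are.

Things in the scene. Friction and masses are not known exactly. Their poses are not given: they have to be found in the camera images.
- caddy: Stainless spice canister, round, 69 mm across, 0.2 to 0.45 kg, dark lid with its top 55 mm above the underside. Origin: centre of its underside, z up. A rigid bail stands on the lid: two upright flat straps joined by a round bar along y. At the start it hangs by that bar in the hook, its x axis within a few degrees of the stand's x axis.
- bail_grip (a point): Where to grip the bail, from above, straddling the hook: midway between the straps, 110 mm above the canister's underside, 15 mm below the bar's centre. Each strap is 16 mm along x, 4 mm thick, and rises to 131 mm above the underside; their outer faces are 44 mm apart along y. Fingers close along y. Axes as the canister's.
- bail_bar (a point): Centre of the bail's round bar: 8 mm thick, 36 mm long between the straps, along y, 125 mm above the canister's underside. At the start it rests on the hook's level rails, 200 mm above the counter, under a fixed lip with 3 mm of air above the bar.
- hook_stand: Fixed steel stand: base plate 160 x 90 x 10 mm, post 215 mm high whose near face is 73 mm towards +x of the origin, and a hook head 16 mm wide reaching from the post towards -x at bar height. Origin on the counter, 200 mm below hook_nominal; z up. Over 17 N between canister and hook counts as forcing; a gripper pushing it by over 3 N is a fault.
- hook_nominal (a point): Nominal place of the hanging bar (stand's axes). A front wall and a lip over the bar lie on its -x side: the bar can rise only after sliding towards +x from under the lip. The head is clamped by hand up to 8 mm nearer or farther along x than nominal, unmeasured: the bar first slides freely 0 to 17 mm towards +x, then meets the keeper.
- keeper (a joint): Angle of the sprung leaf behind the bar, rad: 0 shut; grows as the bar presses it towards +x. From first touch the bar must push it 7 mm (0.28 rad) to clear the lip; its hard stop is 3 mm further (0.38 rad). It pushes back on the bar with about 3 N at first touch, 8 N as it clears the lip, 9.5 N just before the stop, friction apart. It springs shut by itself when the bar is out.
- plate: Green melamine plate, loose, 170 mm across, 16 mm high with a sloping rim; its level floor is 132 mm across and 5 mm above the counter. Origin at the centre of its underside.
- teapot: White ceramic teapot, 104 mm high, body 108 mm across, spout to -y and handle to +y (168 mm over both). Origin at the centre of its underside. A bystander.
- lunch_box: Plastic lunch box with a white lid, 116 x 166 x 62 mm. Origin at the centre of its underside. A bystander.
- ramekin: Small glass ramekin, 68 mm across, 42 mm high. Origin at the centre of its underside. A bystander.
- hook_tip (a point): Nominal foremost point of the hook (also up to 8 mm nearer or farther): 19 mm towards -x of hook_nominal, at its height. The lip's top is 13 mm above, the hook's underside 30 mm below this point. The hook stays inside the bail's loop: with the bar 17 to 39 mm above its resting height the canister can be drawn off over the lip towards -x, until its lid is out from under the hook.
There are look-alikes about, which are no part of the job. Of the things like the caddy, leave any that is blue, brown or red; of the rest the smaller one is meant.

How it is judged:
By the outcome, as a careful person would: the job done as asked, in the order asked, and still so for the second after the job is handed in, with the robot touching nothing.
It also fails if it takes over 64 s, if anything falls off the work surface, if the arm or the gripper's body presses on something with over 40 N, if the wrist force passes 120 N, or if a joint passes its speed limit or range.

## Working session

There is one attempt and no reset: what is moved stays moved. The work goes in short steps, Python scripts to look and compute and a shell command to move; the robot and the scene stay as the last step left them, time stands still between calls to the robot, and variables do not carry over. Pictures are saved under pics/ and viewed, and the job is handed in when it is done.

```bash
ls; mkdir -p pics; python3 - <<'E'
from cell import bot
import cv2
s=bot.observe(); print(s)
for n in ["side","top","wrist"]:
    d=bot.get_image(n); cv2.imwrite(f"pics/{n}0.png",d["image"][:,:,::-1]); print(n,d["camera_matrix"],d["xyz"],d["rotation"],[k for k in d])
E
```

```text
pics
{'t': 0.0, 'joints': array([ 1.02347976e+00,  5.28501446e-01,  1.43387624e+00,  2.68915701e-05,
        1.18140461e+00, -1.78500782e-01]), 'dq': array([-1.32551954e-03,  2.73553049e-04,  1.84413334e-04,  7.76962350e-08,
        3.84562084e-04, -1.31545675e-03]), 'joint_torque': array([-6.57737655e-04, -4.42355525e+01, -1.78024542e+01, -1.26807813e-04,
        8.38401873e-03,  2.91549163e-06]), 'tcp_pos': array([224.91335836, 582.37446231, 230.32023369]), 'orientation': array([ 0.28780147,  1.55215831, -0.29101835]), 'ft_force': array([ 0.50224623,  0.676313  , -1.10471049]), 'wrist_torque': array([ 0.02564758, -0.04267942, -0.04506407]), 'finger_gap': 0.9998437874707121}
side [[429.49713838   0.         281.00157192]
 [  0.         429.49713838 208.19502975]
 [  0.           0.           1.        ]] [ 236.21091196 -858.69930073  730.90222577] [ 0.99572194 -0.16708897 -0.32322675] ['image', 'camera_matrix', 'xyz', 'rotation']
top [[408.22420174   0.         277.22817272]
 [  0.         408.22420174 211.78330549]
 [  0.           0.           1.        ]] [ 322.39054022   15.13552055 1154.28332879] [ 0.17349594 -0.19995039 -1.70079143] ['image', 'camera_matrix', 'xyz', 'rotation']
wrist [[325.1922621    0.         286.33224144]
 [  0.         325.1922621  210.94981994]
 [  0.           0.           1.        ]] [148.29657369 610.86196082 372.47695905] [-0.28912058 -0.1947393   1.1904008 ] ['image', 'camera_matrix', 'xyz', 'rotation']
```

View pics/side0.png

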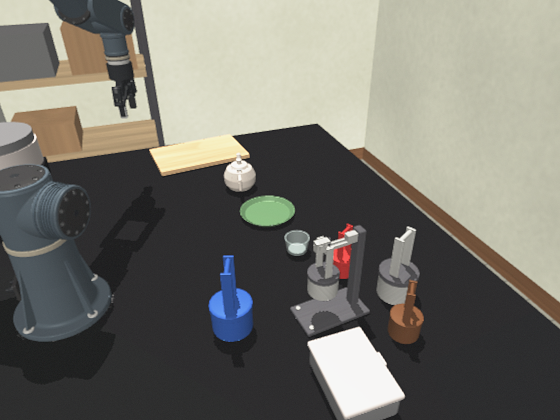

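View pics/top0.png

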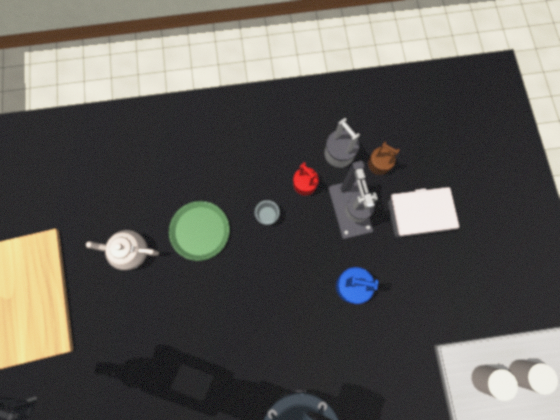

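View pics/wrist0.png

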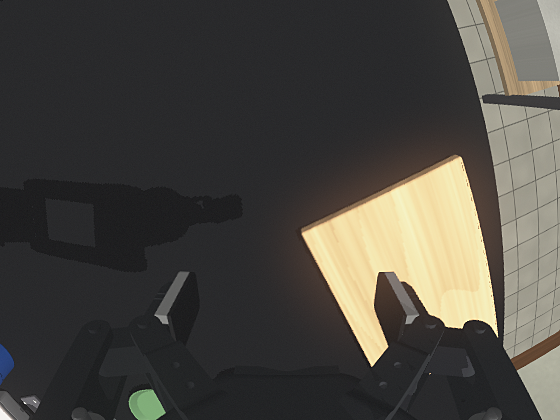

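Things that could be taken for the caddy in the side view are blue (232,315), brown (405,322), red (345,258), larger steel (398,280), and smaller steel hanging on the hook (323,280). Blue, brown and red are excluded, and of the two steel ones the smaller is meant, which is the one on the hook. I'll check it in a close crop.

```bash
cat > h.py <<'E'
import numpy as np, cv2
from cell import bot
from scipy.spatial.transform import Rotation as R
def ray(d,u,v):
    K=d["camera_matrix"]; p=np.array([(u-K[0,2])/K[0,0],(v-K[1,2])/K[1,1],1.0])
    r=R.from_rotvec(d["rotation"]).as_matrix()@np.array([p[0],-p[1],-p[2]]); return np.array(d["xyz"]),r/np.linalg.norm(r)
def onz(d,u,v,z):
    o,r=ray(d,u,v); return o+r*(z-o[2])/r[2]
def proj(d,P):
    K=d["camera_matrix"]; c=R.from_rotvec(d["rotation"]).as_matrix().T@(np.array(P)-d["xyz"]); c=c*[1,-1,-1]
    return K[0,0]*c[0]/c[2]+K[0,2],K[1,1]*c[1]/c[2]+K[1,2]
def tri(d1,p1,d2,p2):
    o1,r1=ray(d1,*p1);o2,r2=ray(d2,*p2)
    A=np.stack([r1,-r2],1);t=np.linalg.lstsq(A,o2-o1,rcond=None)[0]
    a,b=o1+r1*t[0],o2+r2*t[1]; return (a+b)/2,np.linalg.norm(a-b)
E
python3 - <<'E'
from h import *
s=bot.get_image("side");t=bot.get_image("top")
a=s["image"][220:340,280:440];b=t["image"][110:250,280:440]
cv2.imwrite("pics/sc.png",cv2.resize(a,None,fx=5,fy=5,interpolation=cv2.INTER_CUBIC)[:,:,::-1])
cv2.imwrite("pics/tc.png",cv2.resize(b,None,fx=4.2,fy=4.2,interpolation=cv2.INTER_CUBIC)[:,:,::-1])
hsv=cv2.cvtColor(t["image"],cv2.COLOR_RGB2HSV)
m=((abs(hsv[...,0].astype(int)-60)<20)&(hsv[...,1]>70)&(hsv[...,2]>40)).astype(np.uint8)
n,l,st,c=cv2.connectedComponentsWithStats(m);i=1+st[1:,4].argmax();print(st[i],c[i])
cs,_=cv2.findContours((l==i).astype(np.uint8),0,1);pts=np.array([onz(t,*(p[0]+0.0),14) for p in max(cs,key=len)])
e=cv2.minEnclosingCircle(pts[:,:2].astype(np.float32));print("plate",e)
hsv=cv2.cvtColor(s["image"],cv2.COLOR_RGB2HSV)
m=((abs(hsv[...,0].astype(int)-60)<20)&(hsv[...,1]>70)&(hsv[...,2]>40)).astype(np.uint8)
n,l,st,c=cv2.connectedComponentsWithStats(m);i=1+st[1:,4].argmax()
cs,_=cv2.findContours((l==i).astype(np.uint8),0,1);pts=np.array([onz(s,*(p[0]+0.0),14) for p in max(cs,key=len)])
print("plate side",cv2.minEnclosingCircle(pts[:,:2].astype(np.float32)))
print(bot.observe()["t"])
E
```

```text
[ 169  201   61   59 2757] [198.97461008 230.39680812]
plate ((569.245849609375, 204.75978088378906), 86.29531860351562)
plate side ((571.4768676757812, 210.5096893310547), 84.8629150390625)
0.25
```

View pics/sc.png

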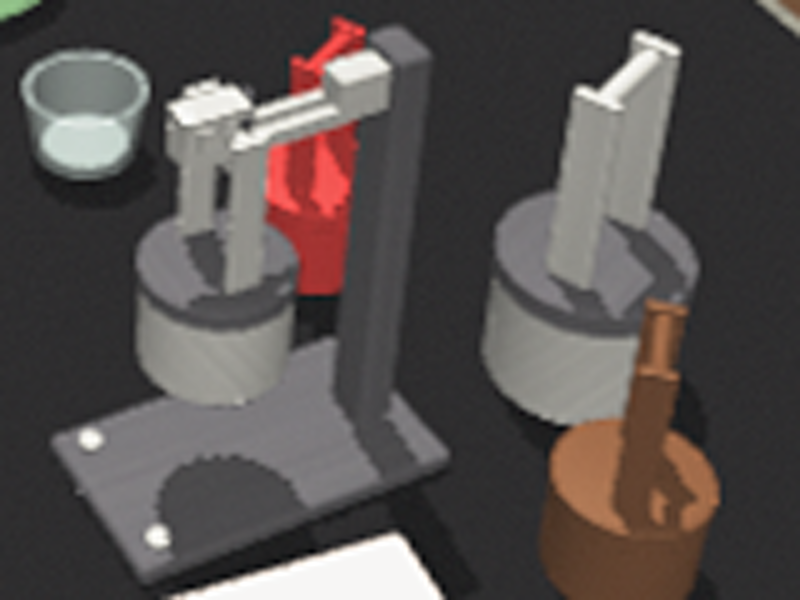

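View pics/tc.png

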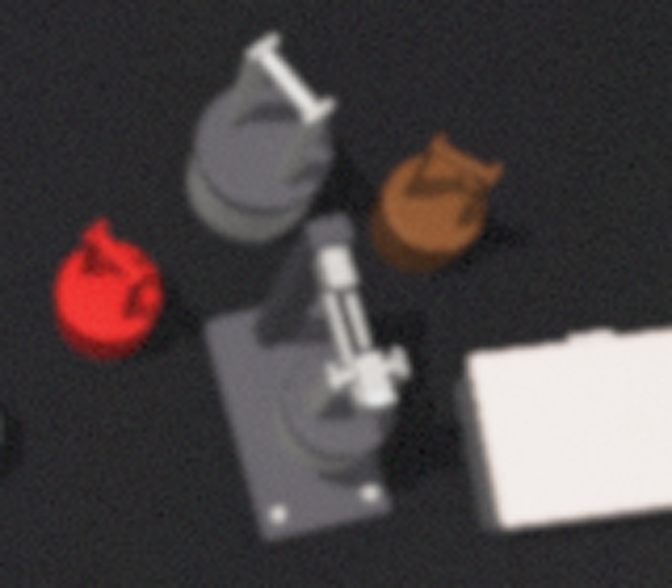

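The crop shows the small steel canister hanging at side px (323,280) and top px ~(360,205), with its bail straddling the hook. The larger steel one is free-standing at (398,280), so the choice holds. Next I'll measure the stand and the bail.

```bash
python3 - <<'E'
from h import *
s=bot.get_image("side");t=bot.get_image("top")
T=lambda x,y:(x/4.2+280-.4,y/4.2+110-.4); S=lambda x,y:(x/5+280-.4,y/5+220-.4)
for nm,p in dict(bl=(207,325),fl=(267,540),fr=(390,505)).items(): print("T base",nm,onz(t,*T(*p),10)[:2])
for nm,p in dict(fl=(52,438),fr=(145,580),br=(448,460)).items(): print("S base",nm,onz(s,*S(*p),10)[:2])
for nm,p in dict(a=(340,377),b=(400,365),m=(370,371)).items(): print("T strap",nm,onz(t,*T(*p),206)[:2])
print("T posttop c",onz(t,*T(330,232),215)); print("T lip front", onz(t,*T(377,402),213))
print("S near strap top",onz(s,*S(248,138),206))
print("S posttop",onz(s,*S(403,45),215))
print("rivets T",onz(t,*T(278,514),12)[:2],onz(t,*T(370,493),12)[:2]," S",onz(s,*S(91,439),12)[:2],onz(s,*S(158,536),12)[:2])
print(tri(s,S(245,136),t,T(398,366)))
for k in ("side","top"): pass
print(bot.observe()["t"])
E
```

```text
T base bl [ 645.16794926 -182.79289108]
T base fl [ 490.10722149 -197.6034269 ]
T base fr [ 502.27024433 -284.53618561]
S base fl [ 492.34086414 -195.91209244]
S base fr [ 499.80353368 -287.13856329]
S base br [ 655.41449952 -271.37664802]
T strap a [ 548.71808522 -219.14168835]
T strap b [ 550.97637368 -254.55558225]
T strap m [ 549.84627413 -236.83365421]
T posttop c [ 632.90673517 -227.27150262  215.        ]
T lip front [ 529.72264199 -235.46046997  213.        ]
S near strap top [ 554.33663494 -250.83962639  206.        ]
S posttop [ 636.20136507 -226.77697865  215.        ]
rivets T [ 506.33988249 -207.72996033] [ 511.97773195 -272.15279524]  S [ 508.12075997 -204.5790078 ] [ 513.90953863 -268.30166013]
(array([ 550.85641847, -252.78788359,  208.96613334]), np.float64(2.044461483125578))
0.35
```

```bash
cat >> h.py <<'E'
def goal(yaw):  # tool x down, tool y = +/- stand y
    y=np.array([-np.sin(yaw),np.cos(yaw),0]); x=np.array([0,0,-1.]); out=[]
    for sg in (1,-1):
        out.append(np.stack([x,sg*y,np.cross(x,sg*y)],1))
    return out
def plan(P,yaw,which=None):
    st=bot.observe(); M=R.from_rotvec(st["orientation"]).as_matrix()
    print("t",round(st["t"],2),"tcp",st["tcp_pos"].round(1),"F",st["ft_force"].round(1),"gap",round(st["finger_gap"],3),"q",st["joints"].round(2))
    print("tool axes z",M[:,2].round(3),"y",M[:,1].round(3),"x",M[:,0].round(3))
    for G in goal(yaw):
        rv=R.from_matrix(M.T@G).as_rotvec(); print("turn units",(np.degrees(rv)/5).round(2),"-> shift units in goal axes",(G.T@(np.array(P)-st["tcp_pos"])/30).round(2),"in present axes",(M.T@(np.array(P)-st["tcp_pos"])/30).round(2))
E
python3 - <<'E'
from h import *
plan([550,-237,290],0.094)
E
```

```text
t 0.35 tcp [225.2 582.8 231.1] F [-0.1  0.4 -0.3] gap 1.001 q [ 1.02  0.53  1.43  0.    1.18 -0.18]
tool axes z [ 0.933 -0.36  -0.   ] y [ 0.36   0.933 -0.001] x [-0. -0. -1.]
turn units [-5.3  -0.    0.01] -> shift units in goal axes [ -1.96 -28.22   8.21] in present axes [ -1.95 -21.59  19.95]
turn units [3.07e+01 1.00e-02 0.00e+00] -> shift units in goal axes [-1.96 28.22 -8.21] in present axes [ -1.95 -21.59  19.95]
```

```bash
python3 -m pendant '[{"delta_rot":[-1,0,0],"translation":[-0.4,0,0],"claw":1},{"delta_rot":[-1,0,0],"translation":[-0.4,0,0],"claw":1},{"delta_rot":[-1,0,0],"translation":[-0.4,0,0],"claw":1},{"delta_rot":[-1,0,0],"translation":[-0.4,0,0],"claw":1},{"delta_rot":[-1,0,0],"translation":[-0.4,0,0],"claw":1}]' 
python3 -m pendant '[{"delta_rot":[-0.3,0,0],"translation":[0,-0.5,0.2],"claw":1},{"delta_rot":[0,0,0],"translation":[0,-1,0.3],"claw":1},{"delta_rot":[0,0,0],"translation":[0,-1,0.3],"claw":1},{"delta_rot":[0,0,0],"translation":[0,-1,0.3],"claw":1},{"delta_rot":[0,0,0],"translation":[0,-1,0.3],"claw":1}]' 
python3 -c "
from h import *
plan([550,-237,290],0.094)"
```

```text
t: 0.77
tcp_pos: [225.2, 582.9, 291.8]
orientation: [-0.057, 1.57, 0.056]
ft_force: [-0.2, 1.0, -0.1]
finger_gap: 1.001
t: 1.18
tcp_pos: [279.5, 451.0, 291.3]
orientation: [-0.074, 1.569, 0.074]
ft_force: [1.2, -0.5, 0.2]
finger_gap: 0.999
t 1.18 tcp [279.5 451.  291.3] F [ 1.2 -0.5  0.2] gap 0.999 q [ 0.81  0.33  1.59 -0.    1.22 -0.86]
tool axes z [0.996 0.094 0.   ] y [-0.094  0.996 -0.   ] x [ 0. -0. -1.]
turn units [0.01 0.   0.  ] -> shift units in goal axes [  0.04 -23.68   6.82] in present axes [  0.05 -23.68   6.81]
turn units [-35.99  -0.     0.  ] -> shift units in goal axes [ 0.04 23.68 -6.82] in present axes [  0.05 -23.68   6.81]
```

```bash

python3 -m pendant '[{"delta_rot":[0,0,0],"translation":[0,-1,0.3],"claw":1},{"delta_rot":[0,0,0],"translation":[0,-1,0.3],"claw":1},{"delta_rot":[0,0,0],"translation":[0,-1,0.3],"claw":1},{"delta_rot":[0,0,0],"translation":[0,-1,0.3],"claw":1},{"delta_rot":[0,0,0],"translation":[0,-1,0.3],"claw":1}]' 
python3 -m pendant '[{"delta_rot":[0,0,0],"translation":[0,-1,0.3],"claw":1},{"delta_rot":[0,0,0],"translation":[0,-1,0.3],"claw":1},{"delta_rot":[0,0,0],"translation":[0,-1,0.3],"claw":1},{"delta_rot":[0,0,0],"translation":[0,-1,0.3],"claw":1},{"delta_rot":[0,0,0],"translation":[0,-1,0.3],"claw":1}]' 
python3 -m pendant '[{"delta_rot":[0,0,0],"translation":[0,-1,0.3],"claw":1},{"delta_rot":[0,0,0],"translation":[0,-1,0.3],"claw":1},{"delta_rot":[0,0,0],"translation":[0,-1,0.3],"claw":1},{"delta_rot":[0,0,0],"translation":[0,-1,0.3],"claw":1},{"delta_rot":[0,0,0],"translation":[0,-1,0.3],"claw":1}]' 
python3 -m pendant '[{"delta_rot":[0,0,0],"translation":[0,-1,0.3],"claw":1},{"delta_rot":[0,0,0],"translation":[0,-1,0.3],"claw":1},{"delta_rot":[0,0,0],"translation":[0,-1,0.3],"claw":1},{"delta_rot":[0,0,0],"translation":[0,-1,0.3],"claw":1},{"delta_rot":[0,0,0],"translation":[0,-0.5,0],"claw":1}]' 
python3 -c "
from h import *
plan([550,-237,290],0.094)"
```

```text
t: 1.6
tcp_pos: [338.4, 305.8, 291.5]
orientation: [-0.074, 1.569, 0.074]
ft_force: [1.2, -0.2, 0.2]
finger_gap: 1.002
t: 2.02
tcp_pos: [397.3, 160.6, 291.6]
orientation: [-0.074, 1.569, 0.074]
ft_force: [0.8, 0.5, 0.3]
finger_gap: 1.003
t: 2.43
tcp_pos: [456.2, 15.4, 291.5]
orientation: [-0.073, 1.569, 0.073]
ft_force: [-0.1, 0.2, -0.1]
finger_gap: 1.001
t: 2.85
tcp_pos: [506.5, -117.9, 291.6]
orientation: [-0.074, 1.567, 0.07]
ft_force: [0.1, -0.4, 0.6]
finger_gap: 0.996
t 2.85 tcp [ 506.5 -117.9  291.6] F [ 0.1 -0.4  0.6] gap 0.996 q [-0.44  0.31  1.62 -0.    1.21 -2.11]
tool axes z [0.996 0.091 0.003] y [-0.091  0.996 -0.003] x [ 0.003 -0.002 -1.   ]
turn units [-0.03  0.03  0.03] -> shift units in goal axes [ 0.05 -4.09  1.07] in present axes [ 0.07 -4.09  1.08]
turn units [35.97  0.05 -0.05] -> shift units in goal axes [ 0.05  4.09 -1.07] in present axes [ 0.07 -4.09  1.08]
```

```bash

python3 -m pendant '[{"delta_rot":[0,0,0],"translation":[0,-1,0.1],"claw":1},{"delta_rot":[0,0,0],"translation":[0,-1,0],"claw":1},{"delta_rot":[0,0,0],"translation":[0,-1,0],"claw":1},{"delta_rot":[0,0,0],"translation":[0,-1,0],"claw":1},{"delta_rot":[0,0,0],"translation":[0,-0.1,0],"claw":1}]' 
python3 -m pendant '[{"delta_rot":[0,0,0],"translation":[0,0,0],"claw":1},{"delta_rot":[0,0,0],"translation":[0,0,0],"claw":1}]' >/dev/null
python3 - <<'E'
from h import *
plan([550,-237,290],0.094)
d=bot.get_image("wrist");print(d["xyz"],d["rotation"]);cv2.imwrite("pics/w1.png",d["image"][:,:,::-1])
E
```

```text
t: 3.27
tcp_pos: [519.7, -241.8, 291.4]
orientation: [-0.074, 1.568, 0.067]
ft_force: [-0.9, 0.4, 0.3]
finger_gap: 0.999
t 3.43 tcp [ 518.4 -235.9  291. ] F [-0.3  0.3 -0.4] gap 1.0 q [-0.62  0.39  1.5   0.    1.25 -2.29]
tool axes z [ 0.996  0.093 -0.001] y [-0.093  0.996  0.001] x [-0.001  0.001 -1.   ]
turn units [-0.01 -0.01 -0.01] -> shift units in goal axes [ 0.03 -0.14  1.04] in present axes [ 0.03 -0.14  1.04]
turn units [ 3.599e+01 -2.000e-02  1.000e-02] -> shift units in goal axes [ 0.03  0.14 -1.04] in present axes [ 0.03 -0.14  1.04]
[ 436.52731874 -245.36014998  433.09358344] [-0.24787061 -0.27205133  1.64675359]
```

View pics/w1.png

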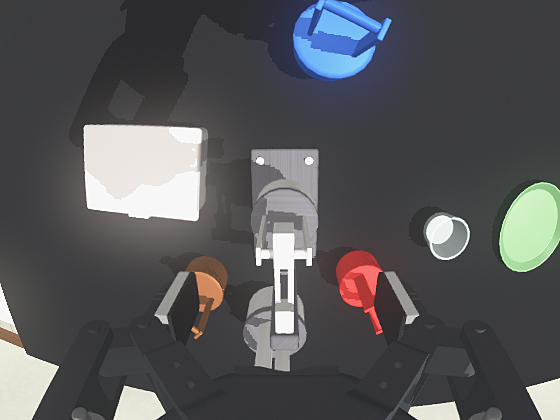

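```bash
python3 - <<'E'
import cv2
a=cv2.imread("pics/w1.png")[140:360,210:360]
cv2.imwrite("pics/w1c.png",cv2.resize(a,None,fx=2.7*1.0,fy=2.7,interpolation=cv2.INTER_CUBIC))
b=cv2.imread("pics/w1.png")[205:285,240:330]
cv2.imwrite("pics/w1d.png",cv2.resize(b,None,fx=7,fy=7,interpolation=cv2.INTER_CUBIC))
E
```

```text
(no output)
```

View pics/w1d.png

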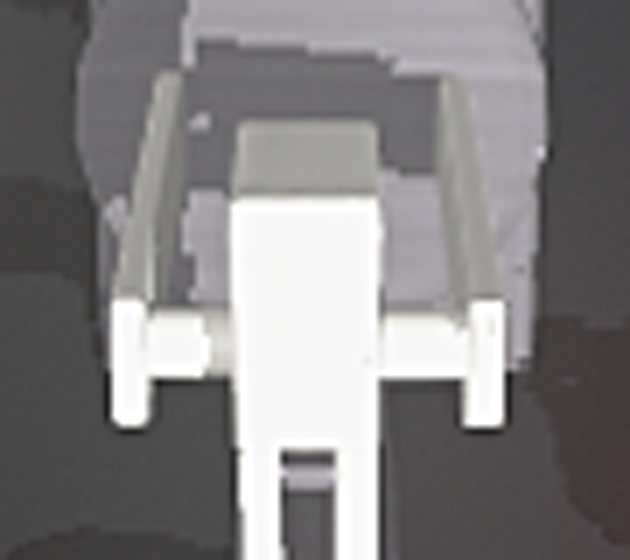

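```bash
cat >> h.py <<'E'
def wray(d,u,v):
    K=d["camera_matrix"]; a=np.array([u-K[0,2],v-K[1,2]])/K[0,0]; th=np.hypot(*a); k=np.sin(th)/th if th else 1
    c=np.array([a[0]*k,-a[1]*k,-np.cos(th)]); return np.array(d["xyz"]),R.from_rotvec(d["rotation"]).as_matrix()@c
def wonz(d,u,v,z):
    o,r=wray(d,u,v); return o+r*(z-o[2])/r[2]
E
python3 - <<'E'
from h import *
d=bot.get_image("wrist")
Q=lambda x,y:(x/7+240-.43,y/7+205-.43)
A=wonz(d,*Q(131,363),206);B=wonz(d,*Q(485,363),206)
print(A,B,(A+B)/2,np.linalg.norm(A-B),"yaw",np.arctan2((A-B)[0],-(A-B)[1])) 
for p in ((112,425),(112,300),(504,425),(504,300)): print(wonz(d,*Q(*p),206)[:2].round(1))
print("bar",wonz(d,*Q(180,345),204)[:2],wonz(d,*Q(425,345),204)[:2])
print("lip front top",wonz(d,*Q(305,197),213)[:2], "lip back",wonz(d,*Q(305,450),213)[:2])
print("rivets",wonz(d,260.3,160.4,12)[:2],wonz(d,308.7,160.4,12)[:2]); print("base front corners",wonz(d,251.5,150,10)[:2],wonz(d,317.5,149.7,10)[:2])
m=(cv2.cvtColor(d["image"],cv2.COLOR_RGB2HSV)); g=((abs(m[...,0].astype(int)-60)<20)&(m[...,1]>60)).astype(np.uint8)
E
```

```text
[ 552.78452879 -255.93131221  206.        ] [ 549.06354339 -216.57592003  206.        ] [ 550.92403609 -236.25361612  206.        ] 39.53090722188626 yaw 0.09426806653598703
[ 560.9 -257.6]
[ 545.2 -258.5]
[ 556.7 -213.5]
[ 541.1 -215.4]
bar [ 550.98404279 -250.66841717] [ 548.3931957  -223.31941007]
lip front top [ 527.96668145 -238.57515298] lip back [ 558.0790252  -235.87298283]
rivets [ 512.38335686 -271.98270476] [ 506.5006128  -208.77108112]
base front corners [ 499.83007926 -284.73094419] [ 491.42648966 -198.62977987]
```

```bash

python3 -m pendant '[{"delta_rot":[0,0,0],"translation":[0,-0.1,1],"claw":1},{"delta_rot":[0,0,0],"translation":[0,0,0.05],"claw":1},{"delta_rot":[0,0,0],"translation":[0.6,0,0],"claw":1},{"delta_rot":[0,0,0],"translation":[0.6,0,0],"claw":1},{"delta_rot":[0,0,0],"translation":[0,0,0],"claw":1}]' 60
python3 -c "
from h import *
plan([550.7,-236.4,162],0.094)"
```

```text
t: 3.95
tcp_pos: [548.5, -233.6, 252.1]
orientation: [-0.072, 1.575, 0.079]
ft_force: [-0.9, 0.2, 0.2]
finger_gap: 1.002
t 3.95 tcp [ 548.5 -233.6  252.1] F [-0.9  0.2  0.2] gap 1.002 q [-0.59  0.47  1.48  0.    1.2  -2.26]
tool axes z [ 0.995  0.096 -0.006] y [-0.095  0.995  0.005] x [-0.006  0.004 -1.   ]
turn units [ 0.02 -0.07 -0.06] -> shift units in goal axes [ 3.   -0.1   0.06] in present axes [ 3.   -0.12  0.08]
turn units [-35.98   0.09  -0.1 ] -> shift units in goal axes [ 3.    0.1  -0.06] in present axes [ 3.   -0.12  0.08]
```

```bash

python3 -m pendant '[{"delta_rot":[0,0,0],"translation":[0.5,-0.08,0.04],"claw":1},{"delta_rot":[0,0,0],"translation":[0.5,0,0],"claw":1},{"delta_rot":[0,0,0],"translation":[0.2,0,0],"claw":1},{"delta_rot":[0,0,0],"translation":[0,0,0],"claw":1},{"delta_rot":[0,0,0],"translation":[0,0,0],"claw":1}]' 60
python3 - <<'E'
from h import *
plan([550.7,-236.4,162],0.094)
d=bot.get_image("wrist");cv2.imwrite("pics/w2.png",d["image"][:,:,::-1])
E
```

```text
t: 4.37
tcp_pos: [552.1, -238.2, 219.9]
orientation: [-0.074, 1.569, 0.074]
ft_force: [0.4, -0.6, 0.3]
finger_gap: 0.997
t 4.37 tcp [ 552.1 -238.2  219.9] F [ 0.4 -0.6  0.3] gap 0.997 q [-0.59  0.51  1.51  0.    1.13 -2.26]
tool axes z [0.996 0.094 0.   ] y [-0.094  0.996 -0.   ] x [ 0. -0. -1.]
turn units [0. 0. 0.] -> shift units in goal axes [ 1.93  0.07 -0.04] in present axes [ 1.93  0.07 -0.04]
turn units [-36.  -0.   0.] -> shift units in goal axes [ 1.93 -0.07  0.04] in present axes [ 1.93  0.07 -0.04]
```

View pics/w2.png

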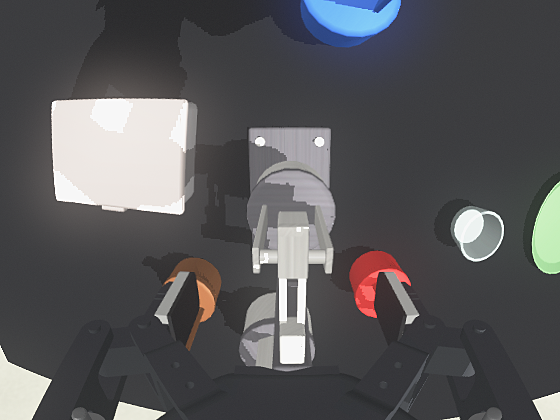

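The bail (straps at (257,255) and (328,255)) is centred between the open fingers at about (180,295) and (398,295). Going down now.

```bash

python3 -m pendant '[{"delta_rot":[0,0,0],"translation":[0.5,0.06,-0.04],"claw":1},{"delta_rot":[0,0,0],"translation":[0.6,0,0],"claw":1},{"delta_rot":[0,0,0],"translation":[0.5,0,0],"claw":1},{"delta_rot":[0,0,0],"translation":[0.33,0,0],"claw":1},{"delta_rot":[0,0,0],"translation":[0,0,0],"claw":1}]' 60
python3 -m pendant '[{"delta_rot":[0,0,0],"translation":[0,0,0],"claw":1},{"delta_rot":[0,0,0],"translation":[0,0,0],"claw":0.6},{"delta_rot":[0,0,0],"translation":[0,0,0],"claw":0.4},{"delta_rot":[0,0,0],"translation":[0,0,0],"claw":0.25},{"delta_rot":[0,0,0],"translation":[0,0,0],"claw":0.2}]' 60
python3 - <<'E'
from h import *
plan([550.7,-236.4,162],0.094)
d=bot.get_image("wrist");cv2.imwrite("pics/w3.png",d["image"][:,:,::-1])
d=bot.get_image("side");cv2.imwrite("pics/s3.png",cv2.resize(d["image"][180:340,260:440],None,fx=4,fy=3.7)[:,:,::-1])
E
```

```text
t: 4.83
tcp_pos: [549.7, -236.4, 160.2]
orientation: [-0.072, 1.572, 0.075]
ft_force: [-0.7, -0.1, 0.4]
finger_gap: 0.997
t: 5.25
tcp_pos: [550.9, -237.2, 162.2]
orientation: [-0.074, 1.568, 0.073]
ft_force: [-0.2, -0.6, -0.7]
finger_gap: 0.601
t 5.25 tcp [ 550.9 -237.2  162.2] F [-0.2 -0.6 -0.7] gap 0.601 q [-0.59  0.58  1.56 -0.    1.   -2.26]
tool axes z [0.996 0.094 0.001] y [-0.094  0.996 -0.001] x [ 0.001 -0.001 -1.   ]
turn units [-0.    0.01  0.01] -> shift units in goal axes [ 0.01  0.03 -0.  ] in present axes [ 0.01  0.03 -0.  ]
turn units [ 3.6e+01  2.0e-02 -2.0e-02] -> shift units in goal axes [ 0.01 -0.03  0.  ] in present axes [ 0.01  0.03 -0.  ]
```

View pics/w3.png

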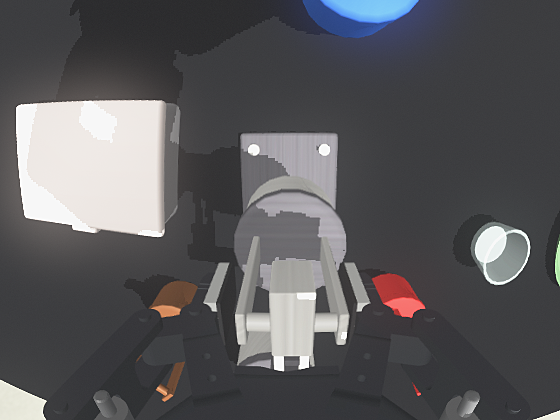

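View pics/s3.png

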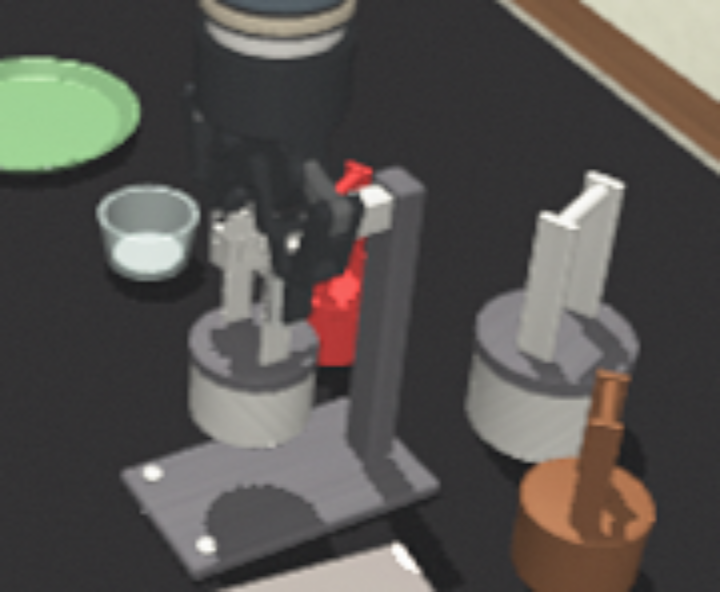

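```bash

python3 -m pendant '[{"delta_rot":[0,0,0],"translation":[0,0,0],"claw":0.1},{"delta_rot":[0,0,0],"translation":[0,0,0],"claw":0.0},{"delta_rot":[0,0,0],"translation":[0,0,0],"claw":-0.2},{"delta_rot":[0,0,0],"translation":[0,0,0],"claw":-1},{"delta_rot":[0,0,0],"translation":[0,0,0],"claw":-1}]' 60
python3 -m pendant '[{"delta_rot":[0,0,0],"translation":[0,0,0],"claw":-1},{"delta_rot":[0,0,0],"translation":[0,0,0],"claw":-1},{"delta_rot":[0,0,0],"translation":[0,0,0],"claw":-1},{"delta_rot":[0,0,0],"translation":[0,0,0],"claw":-1}]' 60
python3 - <<'E'
from h import *
plan([550.7,-236.4,162],0.094)
d=bot.get_image("wrist");cv2.imwrite("pics/w4.png",d["image"][:,:,::-1])
E
```

```text
t: 5.77
tcp_pos: [550.5, -236.9, 161.7]
orientation: [-0.074, 1.569, 0.074]
ft_force: [-0.8, 0.4, 3.0]
finger_gap: 0.505
t: 6.1
tcp_pos: [550.5, -236.9, 161.7]
orientation: [-0.074, 1.569, 0.074]
ft_force: [-1.0, 1.0, 5.1]
finger_gap: 0.509
t 6.1 tcp [ 550.5 -236.9  161.7] F [-1.   1.   5.1] gap 0.509 q [-0.59  0.58  1.56  0.    1.   -2.26]
tool axes z [0.996 0.094 0.   ] y [-0.094  0.996 -0.   ] x [ 0. -0. -1.]
turn units [-0.  0.  0.] -> shift units in goal axes [-0.01  0.02  0.01] in present axes [-0.01  0.02  0.01]
turn units [36.  0. -0.] -> shift units in goal axes [-0.01 -0.02 -0.01] in present axes [-0.01  0.02  0.01]
```

View pics/w4.png

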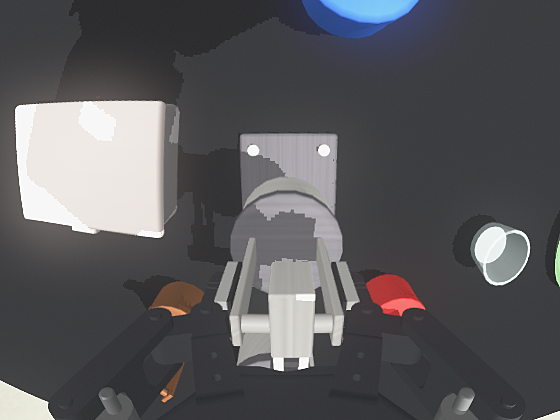

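```bash

python3 -m pendant '[{"delta_rot":[0,0,0],"translation":[-0.03,0,0],"claw":-1},{"delta_rot":[0,0,0],"translation":[0,0,0],"claw":-1},{"delta_rot":[0,0,0],"translation":[0,0,0],"claw":-1}]' 60
python3 -m pendant '[{"delta_rot":[0,0,0],"translation":[-0.02,0,0],"claw":-1},{"delta_rot":[0,0,0],"translation":[0,0,0],"claw":-1},{"delta_rot":[0,0,0],"translation":[0,0,0],"claw":-1}]'

```

```text
t: 6.4
tcp_pos: [550.5, -236.9, 161.8]
orientation: [-0.073, 1.57, 0.074]
ft_force: [0.2, 0.2, -0.1]
finger_gap: 0.507
t: 6.65
tcp_pos: [550.1, -236.8, 162.2]
orientation: [-0.073, 1.571, 0.074]
ft_force: [0.3, -0.5, -2.4]
finger_gap: 0.507
```

```bash

python3 -m pendant '[{"delta_rot":[0,0,0],"translation":[-0.02,0,0],"claw":-1},{"delta_rot":[0,0,0],"translation":[0,0,0],"claw":-1},{"delta_rot":[0,0,0],"translation":[0,0,0],"claw":-1}]'
python3 -m pendant '[{"delta_rot":[0,0,0],"translation":[-0.02,0,0],"claw":-1},{"delta_rot":[0,0,0],"translation":[0,0,0],"claw":-1},{"delta_rot":[0,0,0],"translation":[0,0,0],"claw":-1}]'

```

```text
t: 6.9
tcp_pos: [550.5, -236.9, 163.4]
orientation: [-0.074, 1.57, 0.074]
ft_force: [0.0, -0.5, -2.9]
finger_gap: 0.509
t: 7.15
tcp_pos: [550.6, -237.0, 164.2]
orientation: [-0.074, 1.569, 0.074]
ft_force: [-1.0, -0.6, -3.1]
finger_gap: 0.507
```

```bash

python3 -m pendant '[{"delta_rot":[0,0,0],"translation":[0,0,0.07],"claw":-1},{"delta_rot":[0,0,0],"translation":[0,0,0],"claw":-1},{"delta_rot":[0,0,0],"translation":[0,0,0],"claw":-1}]'
python3 -m pendant '[{"delta_rot":[0,0,0],"translation":[0,0,0.07],"claw":-1},{"delta_rot":[0,0,0],"translation":[0,0,0],"claw":-1},{"delta_rot":[0,0,0],"translation":[0,0,0],"claw":-1}]'
python3 -m pendant '[{"delta_rot":[0,0,0],"translation":[0,0,0.07],"claw":-1},{"delta_rot":[0,0,0],"translation":[0,0,0],"claw":-1},{"delta_rot":[0,0,0],"translation":[0,0,0],"claw":-1}]'

```

```text
t: 7.4
tcp_pos: [552.8, -236.8, 164.1]
orientation: [-0.074, 1.569, 0.074]
ft_force: [0.5, 1.2, -3.1]
finger_gap: 0.505
t: 7.65
tcp_pos: [554.6, -236.4, 164.0]
orientation: [-0.074, 1.57, 0.074]
ft_force: [-0.8, 0.1, -3.4]
finger_gap: 0.503
t: 7.9
tcp_pos: [556.1, -236.3, 164.0]
orientation: [-0.073, 1.571, 0.074]
ft_force: [-3.5, -1.0, -2.3]
finger_gap: 0.509
```

```bash

python3 -m pendant '[{"delta_rot":[0,0,0],"translation":[0,0,0.07],"claw":-1},{"delta_rot":[0,0,0],"translation":[0,0,0],"claw":-1},{"delta_rot":[0,0,0],"translation":[0,0,0],"claw":-1}]'
python3 -m pendant '[{"delta_rot":[0,0,0],"translation":[0,0,0.06],"claw":-1},{"delta_rot":[0,0,0],"translation":[0,0,0],"claw":-1},{"delta_rot":[0,0,0],"translation":[0,0,0],"claw":-1}]'
python3 -m pendant '[{"delta_rot":[0,0,0],"translation":[0,0,0],"claw":-1},{"delta_rot":[0,0,0],"translation":[0,0,0],"claw":-1}]'

```

```text
t: 8.15
tcp_pos: [558.3, -236.0, 163.9]
orientation: [-0.073, 1.571, 0.074]
ft_force: [-4.7, -0.9, -1.5]
finger_gap: 0.507
t: 8.4
tcp_pos: [559.9, -235.9, 163.8]
orientation: [-0.073, 1.571, 0.074]
ft_force: [-6.1, -0.8, -1.6]
finger_gap: 0.507
t: 8.57
tcp_pos: [559.8, -235.9, 163.8]
orientation: [-0.073, 1.572, 0.074]
ft_force: [-5.2, -0.8, -2.6]
finger_gap: 0.508
```

```bash

python3 -m pendant '[{"delta_rot":[0,0,0],"translation":[0,0,0.06],"claw":-1},{"delta_rot":[0,0,0],"translation":[0,0,0],"claw":-1},{"delta_rot":[0,0,0],"translation":[0,0,0],"claw":-1}]'
python3 -m pendant '[{"delta_rot":[0,0,0],"translation":[0,0,0.05],"claw":-1},{"delta_rot":[0,0,0],"translation":[0,0,0],"claw":-1},{"delta_rot":[0,0,0],"translation":[0,0,0],"claw":-1}]'
python3 -m pendant '[{"delta_rot":[0,0,0],"translation":[0,0,0],"claw":-1},{"delta_rot":[0,0,0],"translation":[0,0,0],"claw":-1}]'
python3 - <<'E'
from h import *
d=bot.get_image("wrist");cv2.imwrite("pics/w5.png",cv2.resize(d["image"][180:380,180:400],None,fx=3.5,fy=3)[:,:,::-1])
E
```

```text
t: 8.82
tcp_pos: [561.2, -235.7, 163.6]
orientation: [-0.073, 1.573, 0.075]
ft_force: [-5.5, -0.6, -2.3]
finger_gap: 0.508
t: 9.07
tcp_pos: [562.3, -235.6, 163.4]
orientation: [-0.073, 1.574, 0.075]
ft_force: [-6.6, -1.2, -2.8]
finger_gap: 0.505
t: 9.23
tcp_pos: [562.2, -235.6, 163.5]
orientation: [-0.073, 1.574, 0.075]
ft_force: [-7.1, -2.0, -2.4]
finger_gap: 0.51
```

View pics/w5.png

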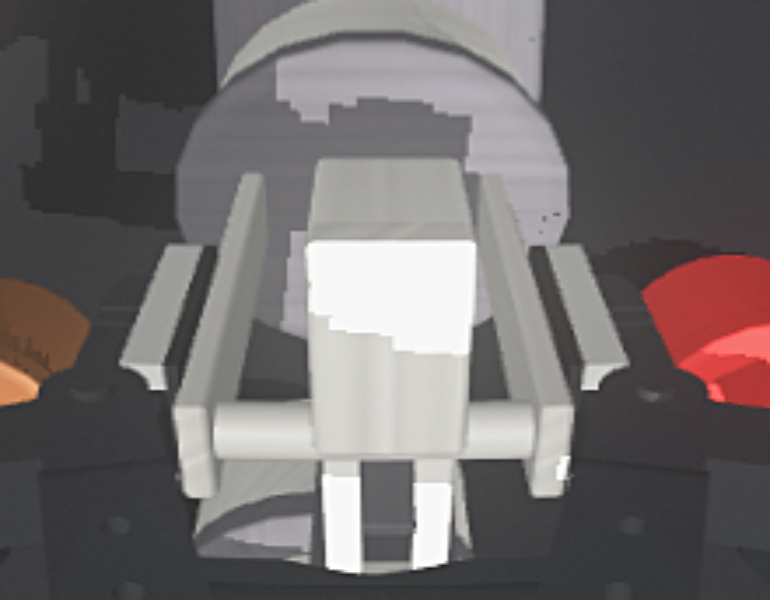

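```bash

python3 -m pendant '[{"delta_rot":[0,0,0],"translation":[0,0,0.05],"claw":-1},{"delta_rot":[0,0,0],"translation":[0,0,0],"claw":-1},{"delta_rot":[0,0,0],"translation":[0,0,0],"claw":-1}]'
python3 -m pendant '[{"delta_rot":[0,0,0],"translation":[0,0,0.05],"claw":-1},{"delta_rot":[0,0,0],"translation":[0,0,0],"claw":-1},{"delta_rot":[0,0,0],"translation":[0,0,0],"claw":-1}]'
python3 -m pendant '[{"delta_rot":[0,0,0],"translation":[0,0,0],"claw":-1},{"delta_rot":[0,0,0],"translation":[0,0,0],"claw":-1}]'
python3 - <<'E'
from h import *
d=bot.get_image("wrist");cv2.imwrite("pics/w6.png",cv2.resize(d["image"][180:380,180:400],None,fx=3.5,fy=3)[:,:,::-1])
# pixel rows predicted of crop coords
f=[bot.observe()["ft_force"]];print(f)
E
```

```text
t: 9.53
tcp_pos: [563.3, -235.4, 163.2]
orientation: [-0.073, 1.575, 0.075]
ft_force: [-8.4, -2.1, -3.3]
finger_gap: 0.511
t: 9.78
tcp_pos: [564.2, -235.3, 163.0]
orientation: [-0.073, 1.576, 0.075]
ft_force: [-8.5, -2.1, -2.7]
finger_gap: 0.509
t: 9.95
tcp_pos: [564.2, -235.3, 163.0]
orientation: [-0.073, 1.576, 0.075]
ft_force: [-7.9, -1.7, -4.2]
finger_gap: 0.508
[array([-8.18220818, -2.39957461, -2.97629465])]
```

View pics/w6.png

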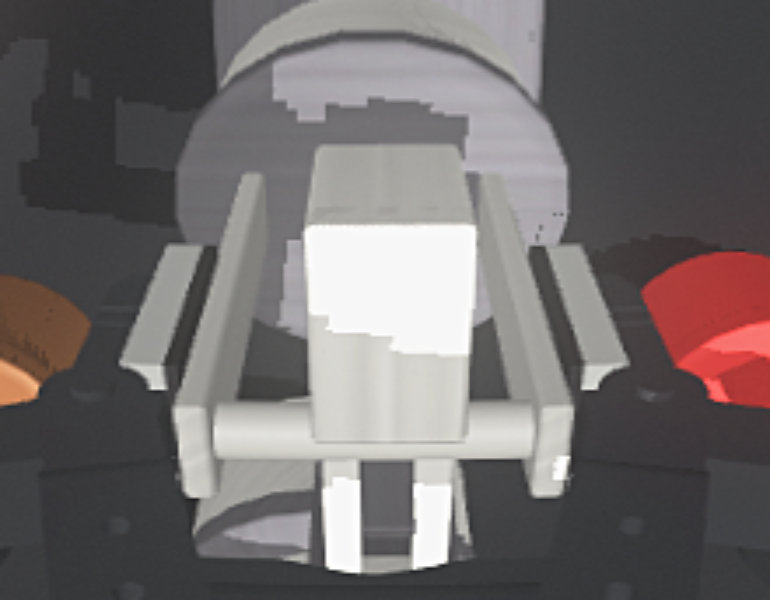

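```bash

python3 - <<'E'
from h import *
d=bot.get_image("wrist")
Q=lambda x,y:(x/3.5+180-.36,y/3+180-.33)
ax=np.array([np.cos(.094),np.sin(.094)])
for z in (200.5,201.5,202.5):
  print("bar c",z,wonz(d,*Q(265,430),z)[:2]@ax,wonz(d,*Q(500,430),z)[:2]@ax)
print("lip back top",wonz(d,*Q(390,440),213)[:2]@ax,"lip front top",wonz(d,*Q(390,223),213)[:2]@ax)
s=bot.observe();print(s["tcp_pos"][:2]@ax)
E
```

```text
bar c 200.5 540.7544254937434 540.841667794255
bar c 201.5 539.9665561018506 540.0529677327045
bar c 202.5 539.1786867099578 539.2642676711539
lip back top 532.3152644830792 lip front top 503.1806830641758
539.627405914095
```

```bash

python3 -m pendant '[{"delta_rot":[0,0,0],"translation":[-0.07,0,0],"claw":-1},{"delta_rot":[0,0,0],"translation":[0,0,0],"claw":-1},{"delta_rot":[0,0,0],"translation":[0,0,0],"claw":-1}]'
python3 -m pendant '[{"delta_rot":[0,0,0],"translation":[-0.05,0,0],"claw":-1},{"delta_rot":[0,0,0],"translation":[0,0,0],"claw":-1},{"delta_rot":[0,0,0],"translation":[0,0,0],"claw":-1}]'
python3 -m pendant '[{"delta_rot":[0,0,0],"translation":[-0.05,0,0],"claw":-1},{"delta_rot":[0,0,0],"translation":[0,0,0],"claw":-1},{"delta_rot":[0,0,0],"translation":[0,0,0],"claw":-1}]'

```

```text
t: 10.3
tcp_pos: [564.5, -234.7, 165.3]
orientation: [-0.072, 1.575, 0.076]
ft_force: [-7.4, -1.1, -1.8]
finger_gap: 0.506
t: 10.55
tcp_pos: [564.7, -234.6, 166.7]
orientation: [-0.072, 1.575, 0.076]
ft_force: [-7.2, -1.1, -2.5]
finger_gap: 0.507
t: 10.8
tcp_pos: [564.9, -234.5, 168.3]
orientation: [-0.072, 1.574, 0.076]
ft_force: [-7.0, -0.0, -2.3]
finger_gap: 0.507
```

```bash

python3 -m pendant '[{"delta_rot":[0,0,0],"translation":[-0.07,0,0],"claw":-1},{"delta_rot":[0,0,0],"translation":[-0.07,0,0],"claw":-1},{"delta_rot":[0,0,0],"translation":[0,0,0],"claw":-1}]'
python3 -m pendant '[{"delta_rot":[0,0,0],"translation":[-0.07,0,0],"claw":-1},{"delta_rot":[0,0,0],"translation":[-0.07,0,0],"claw":-1},{"delta_rot":[0,0,0],"translation":[0,0,0],"claw":-1}]'
python3 -m pendant '[{"delta_rot":[0,0,0],"translation":[-0.07,0,0],"claw":-1},{"delta_rot":[0,0,0],"translation":[-0.07,0,0],"claw":-1},{"delta_rot":[0,0,0],"translation":[0,0,0],"claw":-1}]'

```

```text
t: 11.05
tcp_pos: [565.5, -234.7, 172.8]
orientation: [-0.072, 1.573, 0.075]
ft_force: [-5.4, 0.8, -3.7]
finger_gap: 0.508
t: 11.3
tcp_pos: [567.0, -235.2, 177.9]
orientation: [-0.073, 1.569, 0.074]
ft_force: [-3.9, 0.8, -0.5]
finger_gap: 0.509
t: 11.55
tcp_pos: [568.7, -235.9, 182.7]
orientation: [-0.075, 1.565, 0.072]
ft_force: [0.7, -0.5, -3.2]
finger_gap: 0.512
```

```bash

python3 -m pendant '[{"delta_rot":[0,0,0],"translation":[-0.12,0,0],"claw":-1},{"delta_rot":[0,0,0],"translation":[-0.12,0,0],"claw":-1},{"delta_rot":[0,0,0],"translation":[0,0,0],"claw":-1},{"delta_rot":[0,0,0],"translation":[0,0,0],"claw":-1},{"delta_rot":[0,0,0],"translation":[0,0,0],"claw":-1}]'
python3 - <<'E'
from h import *
plan([470,-243,190],0.094)
d=bot.get_image("wrist");cv2.imwrite("pics/w7.png",cv2.resize(d["image"][180:380,180:400],None,fx=3.5,fy=3)[:,:,::-1])
d=bot.get_image("side");cv2.imwrite("pics/s7.png",cv2.resize(d["image"][180:340,260:440],None,fx=4,fy=3.7)[:,:,::-1])
E
```

```text
t: 11.97
tcp_pos: [567.0, -235.4, 189.1]
orientation: [-0.074, 1.569, 0.074]
ft_force: [0.4, 0.7, -2.7]
finger_gap: 0.505
t 11.97 tcp [ 567.  -235.4  189.1] F [ 0.4  0.7 -2.7] gap 0.505 q [-0.58  0.56  1.5   0.    1.08 -2.24]
tool axes z [0.996 0.094 0.   ] y [-0.094  0.996 -0.   ] x [ 0. -0. -1.]
turn units [-0.  0.  0.] -> shift units in goal axes [-0.03  0.05 -3.24] in present axes [-0.03  0.05 -3.24]
turn units [ 3.6e+01  0.0e+00 -1.0e-02] -> shift units in goal axes [-0.03 -0.05  3.24] in present axes [-0.03  0.05 -3.24]
```

View pics/w7.png

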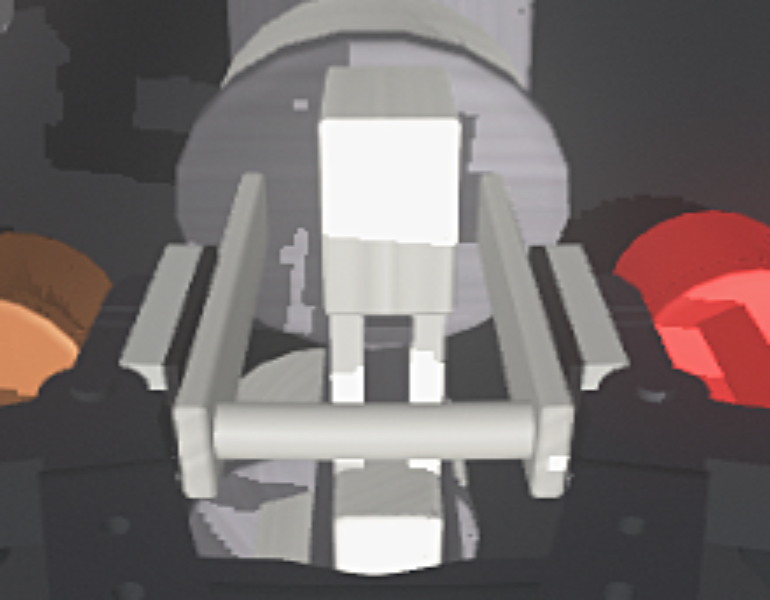

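View pics/s7.png

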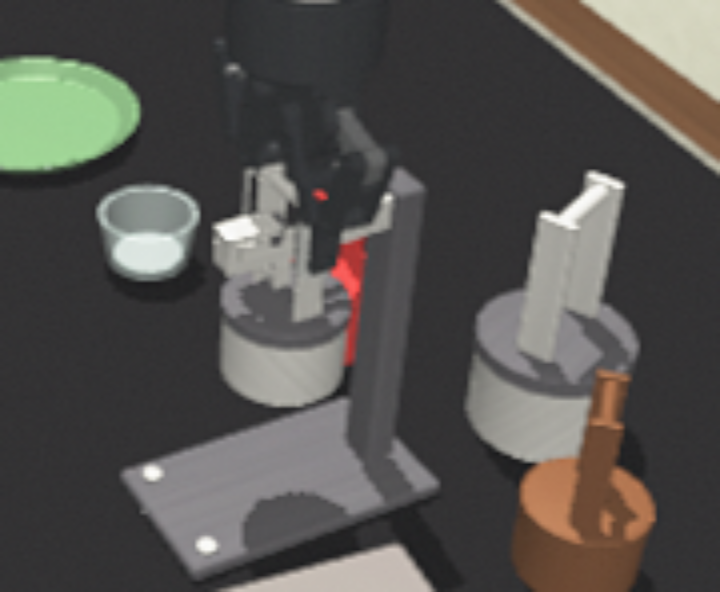

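```bash

python3 -m pendant '[{"delta_rot":[0,0,0],"translation":[0,0.03,-0.15],"claw":-1},{"delta_rot":[0,0,0],"translation":[0,0.03,-0.3],"claw":-1},{"delta_rot":[0,0,0],"translation":[0,0,-0.3],"claw":-1},{"delta_rot":[0,0,0],"translation":[0,0,-0.3],"claw":-1},{"delta_rot":[0,0,0],"translation":[0,0,-0.3],"claw":-1}]'
python3 -m pendant '[{"delta_rot":[0,0,0],"translation":[0,0,-0.35],"claw":-1},{"delta_rot":[0,0,0],"translation":[0,0,-0.35],"claw":-1},{"delta_rot":[0,0,0],"translation":[0,0,-0.35],"claw":-1},{"delta_rot":[0,0,0],"translation":[0,0,-0.35],"claw":-1},{"delta_rot":[0,0,0],"translation":[0,0,-0.35],"claw":-1}]'
python3 -m pendant '[{"delta_rot":[0,0,0],"translation":[0,0,-0.35],"claw":-1},{"delta_rot":[0,0,0],"translation":[0,0,-0.2],"claw":-1},{"delta_rot":[0,0,0],"translation":[0,0,0],"claw":-1},{"delta_rot":[0,0,0],"translation":[0,0,0],"claw":-1},{"delta_rot":[0,0,0],"translation":[0,0,0],"claw":-1}]'
python3 - <<'E'
from h import *
plan([570,207,190],0.094)
d=bot.get_image("wrist");cv2.imwrite("pics/w8.png",d["image"][:,:,::-1])
d=bot.get_image("side");cv2.imwrite("pics/s8.png",d["image"][:,:,::-1])
E
```

```text
t: 12.48
tcp_pos: [525.0, -237.3, 189.0]
orientation: [-0.073, 1.57, 0.074]
ft_force: [-0.9, 0.5, -2.8]
finger_gap: 0.51
t: 12.9
tcp_pos: [473.0, -242.5, 189.1]
orientation: [-0.074, 1.569, 0.073]
ft_force: [-0.0, -0.1, -3.2]
finger_gap: 0.507
t: 13.32
tcp_pos: [458.4, -244.2, 189.2]
orientation: [-0.074, 1.568, 0.073]
ft_force: [-0.4, -0.2, -3.4]
finger_gap: 0.507
t 13.32 tcp [ 458.4 -244.2  189.2] F [-0.4 -0.2 -3.4] gap 0.507 q [-0.71  0.44  1.74  0.    0.95 -2.37]
tool axes z [0.996 0.093 0.001] y [-0.093  0.996 -0.001] x [ 0.001 -0.001 -1.   ]
turn units [-0.    0.01  0.01] -> shift units in goal axes [-0.03 14.62  5.12] in present axes [-0.03 14.63  5.11]
turn units [ 3.6e+01  1.0e-02 -2.0e-02] -> shift units in goal axes [ -0.03 -14.62  -5.12] in present axes [-0.03 14.63  5.11]
```

View pics/w8.png

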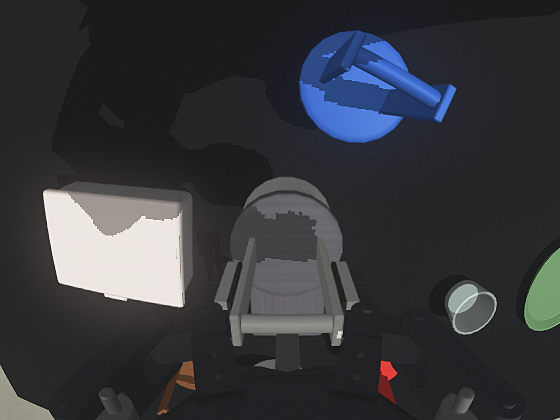

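View pics/s8.png

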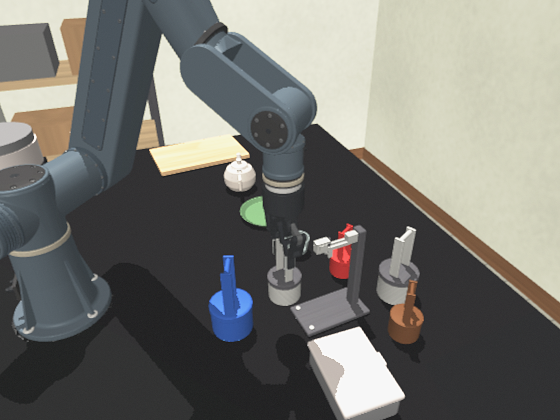

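```bash

python3 -m pendant '[{"delta_rot":[0,0,0],"translation":[-0.3,0,0],"claw":-1},{"delta_rot":[0,0,0],"translation":[-0.5,0,0],"claw":-1},{"delta_rot":[0,0,0],"translation":[-0.6,0,0],"claw":-1},{"delta_rot":[0,0,0],"translation":[-0.6,0.2,0],"claw":-1},{"delta_rot":[0,0,0],"translation":[-0.3,0.4,0.1],"claw":-1}]'
python3 -m pendant '[{"delta_rot":[0,0,0],"translation":[0,0.6,0.2],"claw":-1},{"delta_rot":[0,0,0],"translation":[0,0.7,0.25],"claw":-1},{"delta_rot":[0,0,0],"translation":[0,0.7,0.25],"claw":-1},{"delta_rot":[0,0,0],"translation":[0,0.7,0.25],"claw":-1},{"delta_rot":[0,0,0],"translation":[0,0.7,0.25],"claw":-1}]'
python3 -m pendant '[{"delta_rot":[0,0,0],"translation":[0,0.7,0.25],"claw":-1},{"delta_rot":[0,0,0],"translation":[0,0.7,0.25],"claw":-1},{"delta_rot":[0,0,0],"translation":[0,0.7,0.25],"claw":-1},{"delta_rot":[0,0,0],"translation":[0,0.7,0.25],"claw":-1},{"delta_rot":[0,0,0],"translation":[0,0.7,0.25],"claw":-1}]'
python3 -m pendant '[{"delta_rot":[0,0,0],"translation":[0,0.7,0.25],"claw":-1},{"delta_rot":[0,0,0],"translation":[0,0.7,0.25],"claw":-1},{"delta_rot":[0,0,0],"translation":[0,0.7,0.25],"claw":-1},{"delta_rot":[0,0,0],"translation":[0,0.7,0.25],"claw":-1},{"delta_rot":[0,0,0],"translation":[0,0.7,0.25],"claw":-1}]'
python3 -c "
from h import *
plan([570,207,255],0.094)"
```

```text
t: 13.83
tcp_pos: [460.4, -227.2, 260.7]
orientation: [-0.076, 1.566, 0.07]
ft_force: [0.2, 0.1, -2.7]
finger_gap: 0.504
t: 14.25
tcp_pos: [485.3, -118.7, 258.2]
orientation: [-0.073, 1.57, 0.074]
ft_force: [0.4, -0.0, -2.9]
finger_gap: 0.512
t: 14.67
tcp_pos: [512.6, -10.5, 258.1]
orientation: [-0.074, 1.57, 0.075]
ft_force: [0.4, -0.6, -3.1]
finger_gap: 0.504
t: 15.08
tcp_pos: [539.9, 97.5, 258.1]
orientation: [-0.074, 1.57, 0.075]
ft_force: [-0.0, 0.3, -3.0]
finger_gap: 0.508
t 15.08 tcp [539.9  97.5 258.1] F [-0.   0.3 -3. ] gap 0.508 q [-0.03  0.39  1.59  0.    1.16 -1.69]
tool axes z [ 0.996  0.094 -0.001] y [-0.094  0.996  0.   ] x [-0.001  0.    -1.   ]
turn units [ 0.01 -0.01 -0.01] -> shift units in goal axes [0.1  3.54 1.34] in present axes [0.1  3.54 1.34]
turn units [-3.599e+01  1.000e-02 -1.000e-02] -> shift units in goal axes [ 0.1  -3.54 -1.34] in present axes [0.1  3.54 1.34]
```

```bash

python3 -m pendant '[{"delta_rot":[0,0,0],"translation":[0,0.7,0.25],"claw":-1},{"delta_rot":[0,0,0],"translation":[0,0.7,0.25],"claw":-1},{"delta_rot":[0,0,0],"translation":[0,0.7,0.25],"claw":-1},{"delta_rot":[0,0,0],"translation":[0,0.6,0.25],"claw":-1},{"delta_rot":[0,0,0],"translation":[0,0.4,0.15],"claw":-1}]'
python3 -m pendant '[{"delta_rot":[0,0,0],"translation":[0.4,0.15,0.05],"claw":-1},{"delta_rot":[0,0,0],"translation":[0.5,0,0],"claw":-1},{"delta_rot":[0,0,0],"translation":[0.5,0,0],"claw":-1},{"delta_rot":[0,0,0],"translation":[0,0,0],"claw":-1},{"delta_rot":[0,0,0],"translation":[0,0,0],"claw":-1}]'
python3 - <<'E'
from h import *
plan([570,207,255],0.094)
for n in ("wrist","side","top"):
  d=bot.get_image(n);cv2.imwrite(f"pics/{n}9.png",d["image"][:,:,::-1])
E
```

```text
t: 15.5
tcp_pos: [565.7, 194.0, 258.0]
orientation: [-0.074, 1.57, 0.076]
ft_force: [0.1, 0.2, -2.9]
finger_gap: 0.509
t: 15.92
tcp_pos: [565.7, 195.2, 214.5]
orientation: [-0.074, 1.574, 0.073]
ft_force: [0.0, -0.5, -1.6]
finger_gap: 0.504
t 15.92 tcp [565.7 195.2 214.5] F [ 0.  -0.5 -1.6] gap 0.504 q [ 0.15  0.51  1.52 -0.    1.12 -1.52]
tool axes z [ 0.996  0.093 -0.004] y [-0.093  0.996 -0.001] x [-0.004 -0.001 -1.   ]
turn units [-0.01 -0.05  0.01] -> shift units in goal axes [-1.35  0.38  0.18] in present axes [-1.35  0.38  0.17]
turn units [3.599e+01 1.000e-02 7.000e-02] -> shift units in goal axes [-1.35 -0.38 -0.18] in present axes [-1.35  0.38  0.17]
```

View pics/wrist9.png

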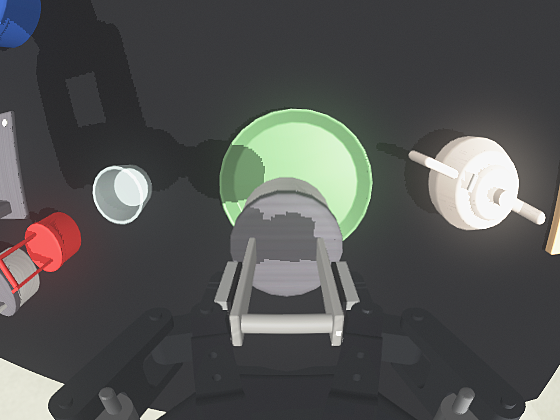

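View pics/side9.png

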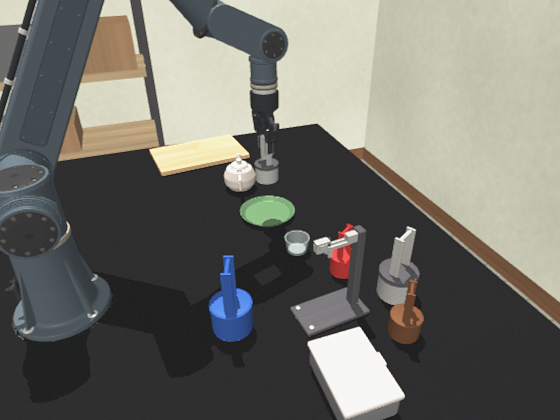

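View pics/top9.png

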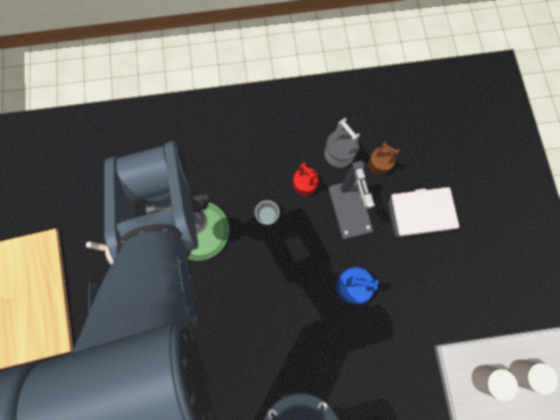

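```bash

python3 - <<'E'
from h import *
from scipy.optimize import least_squares
def fit(P,r=85):
    f=least_squares(lambda c:np.hypot(P[:,0]-c[0],P[:,1]-c[1])-c[2],[570,207,r],loss="soft_l1");return f.x.round(1),np.abs(f.fun).mean().round(2)
for n,cast in (("wrist",wonz),("side",onz)):
    d=bot.get_image(n);h=cv2.cvtColor(d["image"],cv2.COLOR_RGB2HSV)
    m=((abs(h[...,0].astype(int)-60)<20)&(h[...,1]>60)&(h[...,2]>25)).astype(np.uint8)
    k,l,st,c=cv2.connectedComponentsWithStats(m);i=1+st[1:,4].argmax();print(n,st[i])
    cs,_=cv2.findContours((l==i).astype(np.uint8),0,1);C=max(cs,key=len)[:,0].astype(float)
    if n=="wrist": C=C[(C[:,1]<175)|(C[:,0]<228)|(C[:,0]>352)]; C=C[C[:,1]<225]
    P=np.array([cast(d,*p,15.5) for p in C])
    print(fit(P),[P[:,0].min(),P[:,0].max(),P[:,1].min(),P[:,1].max()])
    if n=="wrist":
        for nm,p in dict(strapL=(236.5,330),strapR=(338,330)).items(): print(nm,wonz(d,*p,255)[:2])
s=bot.observe();print(s["tcp_pos"],s["ft_force"])
E
```

```text
wrist [ 220  105  152  132 5677]
(array([571.3, 203.6,  82.9]), np.float64(7.14)) [np.float64(485.5807610567016), np.float64(611.1563951379579), np.float64(120.16393632967406), np.float64(287.537200963639)]
strapL [574.16475868 173.72678238]
strapR [570.31119882 215.20142064]
side [ 240  196   55   31 1333]
(array([571.6, 209.3,  84.4]), np.float64(1.57)) [np.float64(486.894817308491), np.float64(657.1777613151103), np.float64(120.63484273358517), np.float64(296.56203382099534)]
[567.77089267 195.63364215 217.02407369] [-0.63917302 -0.996206   -2.50931154]
```

```bash

python3 -m pendant '[{"delta_rot":[0,0,0],"translation":[0,0.34,0.09],"claw":-1},{"delta_rot":[0,0,0],"translation":[0.5,0,0],"claw":-1},{"delta_rot":[0,0,0],"translation":[0.6,0,0],"claw":-1},{"delta_rot":[0,0,0],"translation":[0.6,0,0],"claw":-1},{"delta_rot":[0,0,0],"translation":[0.5,0,0],"claw":-1}]'
python3 -m pendant '[{"delta_rot":[0,0,0],"translation":[0.4,0,0],"claw":-1},{"delta_rot":[0,0,0],"translation":[0.3,0,0],"claw":-1},{"delta_rot":[0,0,0],"translation":[0.2,0,0],"claw":-1},{"delta_rot":[0,0,0],"translation":[0,0,0],"claw":-1},{"delta_rot":[0,0,0],"translation":[0,0,0],"claw":-1}]'
python3 - <<'E'
from h import *
plan([570,205.5,92],0.094)
for n in ("wrist","side"):
  d=bot.get_image(n);cv2.imwrite(f"pics/{n}10.png",d["image"][:,:,::-1])
E
```

```text
t: 16.58
tcp_pos: [569.0, 207.0, 149.6]
orientation: [-0.073, 1.569, 0.074]
ft_force: [1.3, -0.0, -3.2]
finger_gap: 0.506
t: 17.0
tcp_pos: [569.2, 206.5, 123.3]
orientation: [-0.074, 1.569, 0.074]
ft_force: [0.4, 0.3, -1.8]
finger_gap: 0.506
t 17.0 tcp [569.2 206.5 123.3] F [ 0.4  0.3 -1.8] gap 0.506 q [ 0.16  0.64  1.58  0.    0.93 -1.5 ]
tool axes z [0.996 0.094 0.001] y [-0.094  0.996  0.   ] x [ 0.001  0.    -1.   ]
turn units [-0.    0.01 -0.  ] -> shift units in goal axes [ 1.04 -0.04  0.02] in present axes [ 1.04 -0.04  0.02]
turn units [ 3.6e+01 -0.0e+00 -1.0e-02] -> shift units in goal axes [ 1.04  0.04 -0.02] in present axes [ 1.04 -0.04  0.02]
```

View pics/wrist10.png

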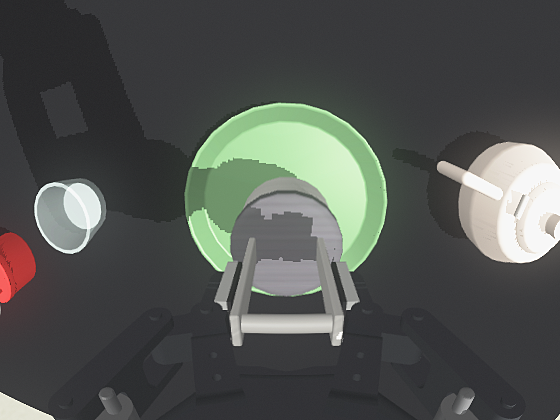

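View pics/side10.png

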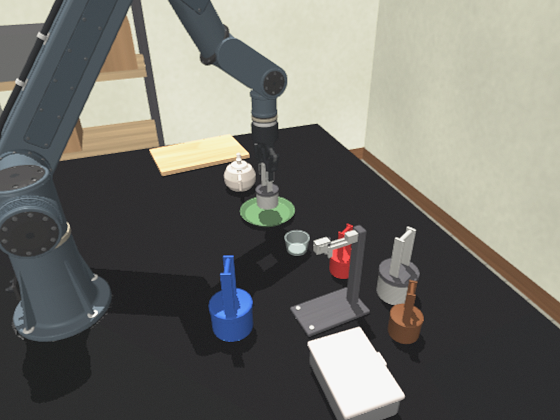

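```bash

python3 -m pendant '[{"delta_rot":[0,0,0],"translation":[0.25,-0.02,0.03],"claw":-1},{"delta_rot":[0,0,0],"translation":[0.25,0,0],"claw":-1},{"delta_rot":[0,0,0],"translation":[0.2,0,0],"claw":-1},{"delta_rot":[0,0,0],"translation":[0.1,0,0],"claw":-1},{"delta_rot":[0,0,0],"translation":[0,0,0],"claw":-1}]'
python3 -m pendant '[{"delta_rot":[0,0,0],"translation":[0.05,0,0],"claw":-1},{"delta_rot":[0,0,0],"translation":[0.03,0,0],"claw":-1},{"delta_rot":[0,0,0],"translation":[0,0,0],"claw":-1},{"delta_rot":[0,0,0],"translation":[0,0,0],"claw":-1}]'
python3 -m pendant '[{"delta_rot":[0,0,0],"translation":[0.04,0,0],"claw":-1},{"delta_rot":[0,0,0],"translation":[0,0,0],"claw":-1},{"delta_rot":[0,0,0],"translation":[0,0,0],"claw":-1}]'

```

```text
t: 17.52
tcp_pos: [568.9, 205.4, 97.7]
orientation: [-0.074, 1.572, 0.073]
ft_force: [-0.1, 0.4, -3.6]
finger_gap: 0.506
t: 17.85
tcp_pos: [569.9, 205.7, 96.8]
orientation: [-0.074, 1.569, 0.074]
ft_force: [0.5, -0.1, -3.2]
finger_gap: 0.509
t: 18.1
tcp_pos: [569.8, 205.7, 95.5]
orientation: [-0.074, 1.57, 0.074]
ft_force: [0.0, -1.0, -3.1]
finger_gap: 0.513
```

```bash

python3 -m pendant '[{"delta_rot":[0,0,0],"translation":[0.03,0,0],"claw":-1},{"delta_rot":[0,0,0],"translation":[0,0,0],"claw":-1},{"delta_rot":[0,0,0],"translation":[0.03,0,0],"claw":-1},{"delta_rot":[0,0,0],"translation":[0,0,0],"claw":-1},{"delta_rot":[0,0,0],"translation":[0,0,0],"claw":-1}]'
python3 -m pendant '[{"delta_rot":[0,0,0],"translation":[0.03,0,0],"claw":-1},{"delta_rot":[0,0,0],"translation":[0,0,0],"claw":-1},{"delta_rot":[0,0,0],"translation":[0,0,0],"claw":-1}]'

```

```text
t: 18.52
tcp_pos: [569.7, 205.7, 93.5]
orientation: [-0.074, 1.57, 0.074]
ft_force: [-0.0, -1.1, -3.2]
finger_gap: 0.509
t: 18.77
tcp_pos: [569.7, 205.7, 92.6]
orientation: [-0.074, 1.57, 0.074]
ft_force: [0.0, -0.4, -3.2]
finger_gap: 0.504
```

```bash

python3 -m pendant '[{"delta_rot":[0,0,0],"translation":[0.02,0,0],"claw":-1},{"delta_rot":[0,0,0],"translation":[0,0,0],"claw":-1},{"delta_rot":[0,0,0],"translation":[0,0,0],"claw":-1}]'
python3 -m pendant '[{"delta_rot":[0,0,0],"translation":[0.02,0,0],"claw":-1},{"delta_rot":[0,0,0],"translation":[0,0,0],"claw":-1},{"delta_rot":[0,0,0],"translation":[0,0,0],"claw":-1}]'

```

```text
t: 19.02
tcp_pos: [569.9, 205.7, 92.1]
orientation: [-0.074, 1.569, 0.074]
ft_force: [-0.6, 0.0, -2.7]
finger_gap: 0.507
t: 19.27
tcp_pos: [570.0, 205.7, 92.1]
orientation: [-0.074, 1.569, 0.074]
ft_force: [-0.8, -0.6, 1.6]
finger_gap: 0.507
```

```bash

python3 -m pendant '[{"delta_rot":[0,0,0],"translation":[0,0,0],"claw":-0.6},{"delta_rot":[0,0,0],"translation":[0,0,0],"claw":-0.3},{"delta_rot":[0,0,0],"translation":[0,0,0],"claw":0},{"delta_rot":[0,0,0],"translation":[0,0,0],"claw":0.05},{"delta_rot":[0,0,0],"translation":[0,0,0],"claw":0.1}]' 20
python3 -m pendant '[{"delta_rot":[0,0,0],"translation":[0,0,0],"claw":0.2},{"delta_rot":[0,0,0],"translation":[0,0,0],"claw":0.35},{"delta_rot":[0,0,0],"translation":[0,0,0],"claw":0.5},{"delta_rot":[0,0,0],"translation":[0,0,0],"claw":0.6},{"delta_rot":[0,0,0],"translation":[0,0,0],"claw":0.6}]'
python3 - <<'E'
from h import *
plan([570,205.5,92],0.094)
for n in ("wrist","side"):
  d=bot.get_image(n);cv2.imwrite(f"pics/{n}11.png",d["image"][:,:,::-1])
E
```

```text
t: 19.68
tcp_pos: [570.0, 205.8, 91.3]
orientation: [-0.073, 1.569, 0.074]
ft_force: [-0.8, 0.1, 0.2]
finger_gap: 0.551
t: 20.1
tcp_pos: [569.8, 205.7, 91.4]
orientation: [-0.074, 1.57, 0.074]
ft_force: [1.6, 0.0, -0.1]
finger_gap: 0.799
t 20.1 tcp [569.8 205.7  91.4] F [ 1.6  0.  -0.1] gap 0.799 q [ 0.16  0.69  1.59  0.    0.86 -1.5 ]
tool axes z [ 0.996  0.094 -0.   ] y [-0.094  0.996  0.   ] x [-0.  0. -1.]
turn units [-0. -0. -0.] -> shift units in goal axes [-0.02 -0.01  0.01] in present axes [-0.02 -0.01  0.01]
turn units [36. -0.  0.] -> shift units in goal axes [-0.02  0.01 -0.01] in present axes [-0.02 -0.01  0.01]
```

View pics/wrist11.png

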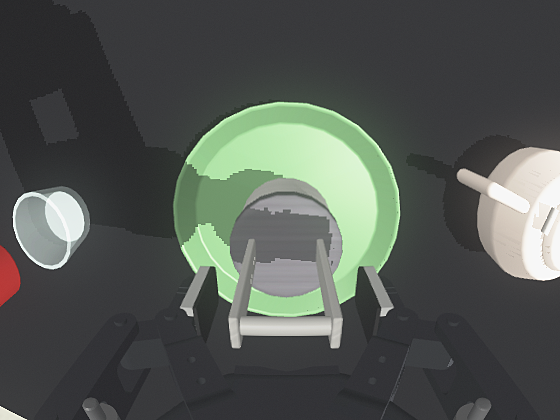

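The canister is standing, and both fingers are clear of the straps (strap edges at 230 and 342, pads at 208 and 366). I'll go straight up, then check the placement.

```bash

python3 -m pendant '[{"delta_rot":[0,0,0],"translation":[-0.2,0,0],"claw":0.6},{"delta_rot":[0,0,0],"translation":[-0.5,0,0],"claw":0.6},{"delta_rot":[0,0,0],"translation":[-0.8,0,0],"claw":0.6},{"delta_rot":[0,0,0],"translation":[-0.9,0,0],"claw":0.6},{"delta_rot":[0,0,0],"translation":[-0.9,0,0],"claw":0.6}]' 
python3 -m pendant '[{"delta_rot":[0,0,0],"translation":[-0.9,0,0],"claw":0.6},{"delta_rot":[0,0,0],"translation":[-0.6,0,-0.8],"claw":0.6},{"delta_rot":[0,0,0],"translation":[0,0,-0.9],"claw":0.6},{"delta_rot":[0,0,0],"translation":[0,0,0],"claw":0.6},{"delta_rot":[0,0,0],"translation":[0,0,0],"claw":0.6}]' 
python3 - <<'E'
from h import *
plan([570,205.5,92],0.094)
for n in ("wrist","side","top"):
  d=bot.get_image(n);cv2.imwrite(f"pics/{n}12.png",d["image"][:,:,::-1])
E
```

```text
t: 20.62
tcp_pos: [569.4, 205.6, 191.6]
orientation: [-0.074, 1.57, 0.074]
ft_force: [0.5, -0.2, 1.3]
finger_gap: 0.8
t: 21.03
tcp_pos: [517.8, 201.0, 236.4]
orientation: [-0.074, 1.569, 0.074]
ft_force: [0.8, -0.3, 0.1]
finger_gap: 0.799
t 21.03 tcp [517.8 201.  236.4] F [ 0.8 -0.3  0.1] gap 0.799 q [ 0.17  0.43  1.6  -0.    1.11 -1.5 ]
tool axes z [0.996 0.094 0.001] y [-0.094  0.996 -0.   ] x [ 0.001  0.    -1.   ]
turn units [0.   0.01 0.  ] -> shift units in goal axes [ 4.81 -0.01  1.75] in present axes [ 4.82 -0.01  1.75]
turn units [-3.6e+01 -0.0e+00  1.0e-02] -> shift units in goal axes [ 4.81  0.01 -1.75] in present axes [ 4.82 -0.01  1.75]
```

View pics/wrist12.png

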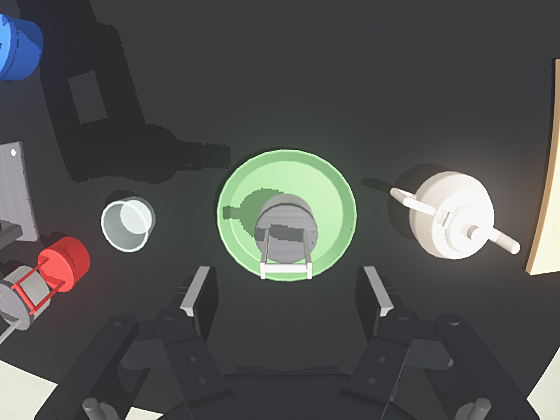

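View pics/side12.png

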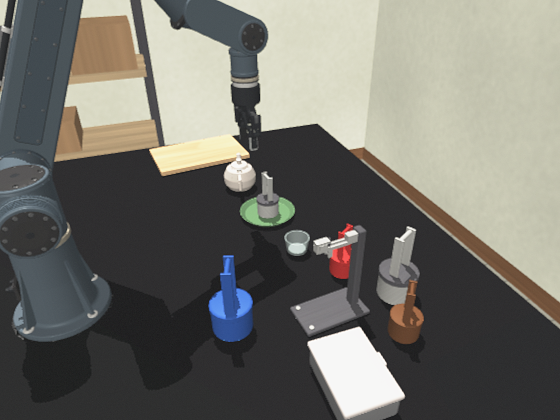

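```bash

python3 - <<'E'
from h import *
from scipy.optimize import least_squares
d=bot.get_image("wrist");h=cv2.cvtColor(d["image"],cv2.COLOR_RGB2HSV)
m=((abs(h[...,0].astype(int)-60)<20)&(h[...,1]>60)&(h[...,2]>25)).astype(np.uint8)
k,l,st,c=cv2.connectedComponentsWithStats(m);i=1+st[1:,4].argmax();print(st[i])
cs,_=cv2.findContours((l==i).astype(np.uint8),0,1);C=max(cs,key=len)[:,0].astype(float);C=C[(C[:,1]<255)]
P=np.array([wonz(d,*p,15.5) for p in C])
f=least_squares(lambda c:np.hypot(P[:,0]-c[0],P[:,1]-c[1])-c[2],[570,207,85],loss="soft_l1");print("plate",f.x,np.abs(f.fun).mean())
print("bail top mid",(wonz(d,265,271,136)+wonz(d,308.5,271,136))/2)
a=wonz(d,254.5,236,60);b=wonz(d,318,236,60);print("lid",a,b,(a+b)/2)
E
python3 - <<'E'
import cv2
a=cv2.imread("pics/wrist12.png")[140:290,205:370];cv2.imwrite("pics/w13.png",cv2.resize(a,None,fx=4,fy=4,interpolation=cv2.INTER_CUBIC))
E
```

```text
[ 217  147  140  128 6114]
plate [567.26408733 202.10564099  79.03052701] 11.127310812326217
bail top mid [573.70839615 204.30442447 136.        ]
lid [577.17919231 170.11674293  60.        ] [570.86948697 237.47326315  60.        ] [574.02433964 203.79500304  60.        ]
```

View pics/w13.png

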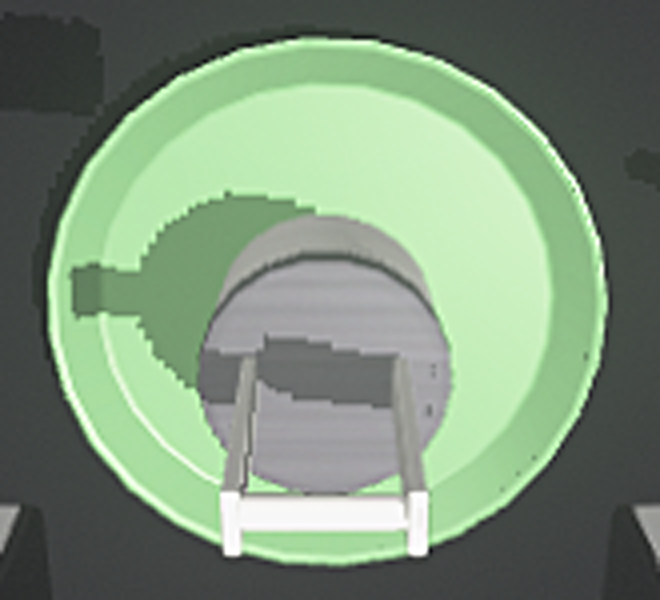

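```bash

python3 - <<'E'
from h import *
from scipy.optimize import least_squares
d=bot.get_image("wrist");h=cv2.cvtColor(d["image"],cv2.COLOR_RGB2HSV)
m=((abs(h[...,0].astype(int)-60)<20)&(h[...,1]>60)&(h[...,2]>25)).astype(np.uint8)
k,l,st,c=cv2.connectedComponentsWithStats(m);i=1+st[1:,4].argmax()
cs,_=cv2.findContours((l==i).astype(np.uint8),0,1);C=cv2.convexHull(max(cs,key=len))[:,0].astype(float)
P=np.array([wonz(d,*p,15.5) for p in C])
f=least_squares(lambda c:np.hypot(P[:,0]-c[0],P[:,1]-c[1])-c[2],[570,207,85],loss="soft_l1");print("plate",f.x,np.abs(f.fun).mean())
C=np.array([(200,375),(452,375),(325,492),(215,325),(440,325),(240,455),(410,460)])/4+[205-.37,140-.37]
L=np.array([wonz(d,*p,60) for p in C])
f=least_squares(lambda c:np.hypot(L[:,0]-c[0],L[:,1]-c[1])-c[2],[570,207,35]);print("lid",f.x,f.fun.round(1))
print(bot.observe()["t"])
E
```

```text
plate [569.96284374 203.34909584  84.32933485] 0.19294701820820567
lid [571.95216085 203.68206794  33.21313549] [ 0.5 -0.   0.6 -0.2  0.1 -0.6 -0.3]
21.2833
```

```bash
python3 -c "
from cell import bot
print(bot.close_job(), bot.observe()['t'])"
```

```text
the job is handed in; nothing more can be done
the job is handed in; nothing more can be done
```

The small steel canister is off the hook and standing upright in the middle of the green plate, and the job is handed in at about 21 s of the 64 s allowed.

**On the hook:** I gripped the bail straddling the hook and slid the bar towards +x until it met the keeper after about 5 mm. I pressed the keeper back with the bar about 8 mm, then lifted past the lip and drew the canister off towards −x. The highest force I read on the tool was about 9 N; the limit is 17 N between canister and hook. I saw no sign of the gripper touching the hook.

**Set-down:** The canister met the plate at about 5 N. I opened the gripper at once and backed clear, and the last wrist force read about zero.

**Last checks:**
- **Centring:** the wrist camera puts the lid centre at (572, 204) and the plate centre at (570, 203), about 2 mm apart.
- **Upright:** the bail top and lid centre agree to about 2 mm, so it is standing straight within camera error.
- **Bystanders:** the teapot, lunch box and ramekin look unmoved by eye; I did not measure them.
- **Disagreement:** earlier side-camera fits put the plate's y at 209 to 210, against 203 to 205 from the top and wrist cameras. I relied on the top and wrist views, because one pixel in the side view covers about 4 mm there.

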